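# Reload sample jars into a covered case in reverse order

## Task

Slide the case's clear cover fully open, then move the three sample jars from the grey rack into the case in reverse order: the jar that stood next to the rack's orange end goes into the compartment farthest from the case's orange end clip, the middle one into the middle, and the jar farthest from the rack's orange end goes next to the orange clip. Keep the jars upright and set each one in the middle of its compartment, one to each, then slide the cover fully shut.

Things in the scene. Friction and masses are not known exactly. Their poses are not given: they have to be found in the camera images.
- jar_red: loose round sample jar, glass with a paper band and a red screw cap; 36 mm in diameter (cap too), 55 mm tall, the cap being the top 15 mm; about 80 g. Origin: centre of its underside, z up along its axis. At the start it stands upright in one bay of the rack, anywhere of the three.
- jar_yellow: loose round sample jar, glass with a paper band and a yellow screw cap; 36 mm in diameter (cap too), 55 mm tall, the cap being the top 15 mm; about 80 g. Origin: centre of its underside, z up along its axis. At the start it stands upright in one bay of the rack, anywhere of the three.
- jar_blue: loose round sample jar, glass with a paper band and a blue screw cap; 36 mm in diameter (cap too), 55 mm tall, the cap being the top 15 mm; about 80 g. Origin: centre of its underside, z up along its axis. At the start it stands upright in one bay of the rack, anywhere of the three.
- tag_red: red clip, 12 x 30 mm and 10 mm high above the rim, fixed on the rack's long front rim (-x side), in front of the bay in which the red-capped jar stood at the start; it stays there and so records that bay. Origin: centre of the clip on the rim, 49 mm from the jar's starting axis.
- tag_yellow: yellow clip, 12 x 30 mm and 10 mm high above the rim, fixed on the rack's long front rim (-x side), in front of the bay in which the yellow-capped jar stood at the start; it stays there and so records that bay. Origin: centre of the clip on the rim, 49 mm from the jar's starting axis.
- tag_blue: blue clip, 12 x 30 mm and 10 mm high above the rim, fixed on the rack's long front rim (-x side), in front of the bay in which the blue-capped jar stood at the start; it stays there and so records that bay. Origin: centre of the clip on the rim, 49 mm from the jar's starting axis.
- rack: fixed grey rack, an open tray 96 mm (x) by 206 mm (y), walls 22 mm high, 5 mm thick, floor 5 mm thick. Two low cross walls make three bays along y, centres at y = -66, 0, +66 mm; the jars start within 6 mm of these. An orange block (20 mm thick, 30 mm high) closes the +y end. Origin: centre of the tray's underside; z up.
- case: fixed white case, 104 (x) by 206 (y) by 66 mm high, walls and floor 5 mm thick; two full-height cross walls make three compartments, centres at x = 0, y = -66, 0, +66 mm, inside 62 mm (y) by 94 mm (x), a 42 mm grey ring printed in the middle of each floor. Rails at the back (+x) carry the open cover. Origin: centre of the underside; z up.
- clip_orange: orange end clip of the case, a fixed block 50 x 24 x 66 mm (x, y, z) against the outside of one end wall (a white one like it is on the other end); it is at the case's +y or -y end, 115 mm from the middle. Origin: centre of its underside.
- cover (a joint): slide of the case's flat clear cover, m: 0 shut, 0.096 fully open; it slides along the case's +x on top of the walls (67 to 71 mm high), drags with about 1.5 N, stays where left. On it a black upright bar to grip: 12 mm thick (x), 80 mm long (y), 22 mm high (71 to 93 mm above the table), centred at x = -36 mm + joint value, y = 0 in the case's frame.
Things that resemble listed ones, but are neither listed nor needed, are in the scene too. Leave any green look-alike of the jar_blue alone.

How it is judged:
By the outcome, as a careful person would: the job done as asked, in the order asked, and still so for the second after the job is handed in, with the robot touching nothing.
It also fails if it takes over 112 s, if anything falls off the work surface, if the arm or the gripper's body presses on something with over 40 N, if the wrist force passes 120 N, or if a joint passes its speed limit or range.

## Robot

A 6-joint arm with a two-finger parallel gripper is mounted at the origin on the work surface; the furniture and walls round the work are solid. World frame = base frame: x ahead of the robot, y to its left, z up, the work surface at z = 0. Lengths are in mm, angles in rad, forces in N, time in s.
With the tool pointing down it reaches from about 350 to 875 mm from the base axis. Payload 4.2 kg.
Tool frame: the origin (TCP) lies midway between the tips of the shut fingers; the grasp point (between the pads) lies 19 mm behind it (arm.grasp_offset is the distance from the TCP to the grasp point, in mm); z points along the fingers, y is the line along which they close (so a half turn about z gives the same grasp; the last joint's range is limited). The gripper opens to 85 mm and grips with 20 to 120 N. Pads are 22 mm wide; open, the fingers measure 114 mm over their backs; the gripper's body (76 mm by 85 mm) begins 54 mm behind the grasp point. The pads swing forward as they close: fully open they stand 13 mm farther back than shut.
Start: joints at [1.416, 0.385, 0.008, 0, -1.194, -0.259], TCP at [251.274, 572.242, 199.212] pointing down, gripper open.
Joint ranges: [-3.14, 3.14], [-1.21, 2.06], [-1.07, 1.41], [-3.16, 2.05], [-2.99, -0.16], [-3.1, 3.1]. Speed limits (rad/s): [2.79, 2.79, 3.14, 3.14, 3.14, 3.14].

## Interface

Orientations are given as a unit quaternion [x, y, z, w].
In Python, from bench import arm gives the robot as it stands. The module is installed in compiled form; this text tells all that it offers.
- The arm moves only by the tool servo_tool, never from a script. Its argument "increments" is a list of rows, each a list of 7 numbers: the opening, from 0 (shut) to 1 (fully open), then the shift along the tool's x, y, z in m, then the turn, a rotation vector about the tool's x, y, z in degrees. In form: [[grip, x, y, z, ax, ay, az], ...]. A call has 1 to 12 rows; each row is the pose to reach, as a shift and turn from the pose commanded when the call began, along the tool's axes at that moment; what a row does not reach only later rows make up. A row lasts 1/8 s, in which the tool goes at most 62.5 mm and 10.7 degrees, less where a joint would pass 70% of its speed; a pose out of reach is approached as far as the arm can. A call with a gripper value outside its range is refused whole. The fingers move at their own pace and stop on an object; the grip force is fixed at half the most. Time passes only in rows, so rows that repeat a pose let the fingers close. It gives the time, the measured TCP pose, the force, the opening and the grip force at its end, in the units of the state.
- arm.read_state(): the state, without advancing time (a new reading comes with each control period).
- arm.get_image(name): name is "side" or "top"; returns a dict with "color" (420x560x3 uint8, red, green, blue), "fx", "fy", "cx", "cy" (pixels), "rvec" (rotation vector, rad) and "tvec" (3), from world to camera coordinates, as OpenCV has them. Camera axes: x right, y down, z forward; pixel columns grow to the right and rows downward; lengths in mm; the calibration is good to about 2 mm. A picture is of the moment at which its call begins. There is no depth.
- arm.job_done(): hands the job in; it is judged then, once.
Trained networks look in the newest picture that a camera, given by its name, has taken for a name from the list of things; names that differ only in an ending like _2 or _b are one class to them, and where a whole thing is asked for, a point or a joint stands for the part that bears it (a point fixed in the world has none). Each returns a list of dicts, best first, with "p" (0 to 1); they miss things now and then, are a little off and sometimes report something else, mostly with a low value. They report only what shows in the picture. A call takes as long as a camera call. They do not tell look-alikes from the thing itself.
- arm.look_for(camera, thing): "box" ([centre column, centre row, width, height] in pixels, round what is visible of it).
- arm.spot_point(camera, thing): "centre" ([column, row] in pixels: a listed point, or the origin of a listed thing).
The state is a dict: "clock": time; "joints": joint angles; "joint_vel": joint speeds; "joint_efforts": joint torques, N m; "position": TCP position; "ee_rot": TCP orientation; "contact_force": force on the tool from outside, world axes, zero at the start; "wrist_torque": the same for the moment, N m; "gripper_width": finger opening in mm; "grasp_force": force on a finger pad.
Only numpy, scipy, OpenCV 4.12 (cv2) and the standard library are available. Lean on these libraries where they do the work, as an engineer would, in place of code of your own. Each camera call takes 0.05 s, during which the arm holds its last target. There are 200 camera calls.

## Working session

There is one attempt and no reset: what is moved stays moved. The work goes in short steps, Python scripts to look and compute and a tool call to move; the robot and the scene stay as the last step left them, time stands still between calls to the robot, and variables do not carry over. Pictures are saved under pics/ and viewed, at most 15 in all, crops included, and the job is handed in when it is done.

Besides the shell and the picture viewer there is one more tool, called as a command line: name --pt "numbers of a row" for each row, then --argument value for the rest. servo_tool: Moves the arm, as the interface text tells. Its arguments: {"type":"object","properties":{"increments":{"type":"array","items":{"type":"array","items":{"type":"number"}}}},"required":["increments"]}

```bash
mkdir -p pics
cat > h.py <<'E'
import numpy as np, cv2
from bench import arm
def ray(im,px):
    K=np.array([[im['fx'],0,im['cx']],[0,im['fy'],im['cy']],[0,0,1.]])
    R=cv2.Rodrigues(np.array(im['rvec'],float))[0]; t=np.array(im['tvec'],float).ravel()
    d=R.T@np.linalg.solve(K,[px[0],px[1],1.]); return -R.T@t, d/np.linalg.norm(d)
def atz(im,px,z):
    c,d=ray(im,px); return c+d*(z-c[2])/d[2]
def tri(ims,pxs):
    A=np.zeros((3,3));b=np.zeros(3);L=[]
    for im,p in zip(ims,pxs):
        c,d=ray(im,p);P=np.eye(3)-np.outer(d,d);A+=P;b+=P@c;L.append((c,d))
    x=np.linalg.solve(A,b); return x,[float(np.linalg.norm(np.cross(x-c,d))) for c,d in L]
def proj(im,X):
    K=np.array([[im['fx'],0,im['cx']],[0,im['fy'],im['cy']],[0,0,1.]])
    return cv2.projectPoints(np.array(X,float).reshape(-1,3),np.array(im['rvec'],float),np.array(im['tvec'],float),K,None)[0].reshape(-1,2)
def save(im,name,crop=None,s=1):
    c=im['color'][:,:,::-1]
    if crop: c=c[crop[1]:crop[3],crop[0]:crop[2]]
    cv2.imwrite('pics/'+name,cv2.resize(c,None,fx=s,fy=s,interpolation=cv2.INTER_CUBIC))
E
python3 - <<'E'
from h import *
np.set_printoptions(precision=1,suppress=True)
I={}
for c in ['top','side']:
    I[c]=arm.get_image(c); save(I[c],c+'0.png',s=1.4)
    print(c,'cam',ray(I[c],[280,210])[0])
for n in ['jar_red','jar_yellow','jar_blue','tag_red','tag_yellow','tag_blue','rack','case','clip_orange','cover']:
    P={}
    for c in ['top','side']:
        r=arm.spot_point(c,n); P[c]=[(np.round(q['centre'],1).tolist(),round(q['p'],2)) for q in r[:4]]
    print(n,P)
    if P['top'] and P['side']:
        x,e=tri([I['top'],I['side']],[P['top'][0][0],P['side'][0][0]]);print('   tri',x,np.round(e,1))
s=arm.read_state();print(s['position'],s['ee_rot'],s['clock'])
E
```

```text
top cam [ 276.8  -37.2 1024.1]
side cam [ 203.1 -772.6  480.6]
jar_red {'top': [([332.3, 194.4], 0.49)], 'side': [([322.3, 249.3], 0.73), ([341.6, 266.2], 0.54)]}
   tri [ 497.4 -123.8    4.1] [1.7 1.7]
jar_yellow {'top': [([387.6, 186.1], 0.84)], 'side': []}
jar_blue {'top': [([388.4, 238.2], 0.71), ([359.5, 190.6], 0.66), ([342.0, 247.7], 0.6)], 'side': [([340.1, 266.1], 0.98), ([298.2, 296.7], 0.8), ([269.6, 265.5], 0.75)]}
   tri [ 424.7 -259.3   62.9] [42.4 42.4]
tag_red {'top': [([335.8, 213.3], 0.6)], 'side': [([302.0, 249.4], 0.43)]}
   tri [ 447.4 -129.9   18.9] [2.1 2.1]
tag_yellow {'top': [([390.7, 207.7], 0.56)], 'side': [([341.3, 287.9], 0.73)]}
   tri [ 468.9 -264.7   11.3] [4.8 4.8]
tag_blue {'top': [([212.8, 195.1], 0.54), ([366.2, 207.4], 0.44)], 'side': [([320.9, 261.6], 0.51)]}
   tri [ 603.1  220.2 -294.5] [40.8 40.8]
rack {'top': [([357.8, 190.3], 0.67)], 'side': [([341.2, 266.7], 0.74)]}
   tri [ 511.  -187.7   -2.5] [0.4 0.4]
case {'top': [([214.7, 192.7], 0.77)], 'side': [([286.3, 193.4], 0.59)]}
   tri [505.1 164.8   9.8] [1.7 1.7]
clip_orange {'top': [([256.7, 186.2], 0.69), ([391.1, 204.5], 0.37)], 'side': []}Traceback (most recent call last):
  File "<stdin>", line 10, in <module>
ValueError: it knows: case, clip_orange, jar_blue, jar_red, jar_yellow, rack, tag_blue, tag_red, tag_yellow
```

View pics/top0.png

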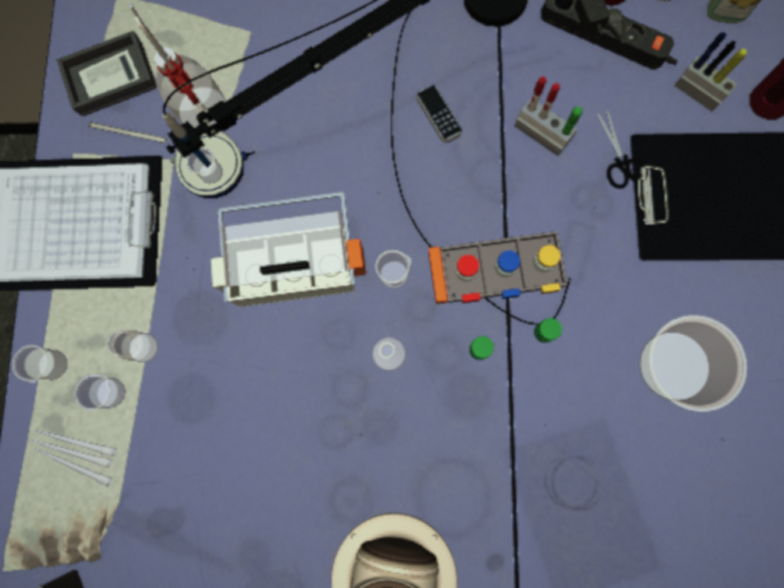

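View pics/side0.png

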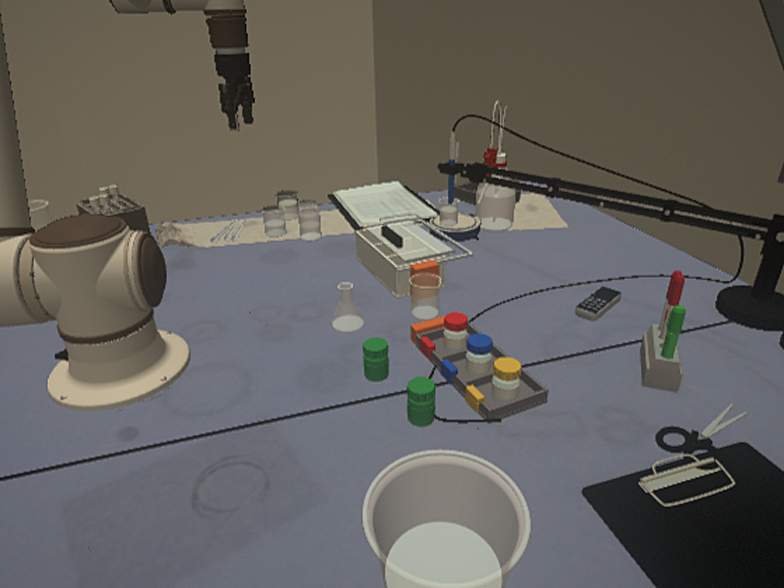

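Run:
```python
from h import *
im=arm.get_image('top'); save(im,'t_crop.png',(170,130,430,300),3)
im=arm.get_image('side'); save(im,'s_crop.png',(220,120,420,320),3)
s=arm.read_state();print(s['position'],s['ee_rot'],s['clock'])
```

```text
[251.26894271 572.23779619 199.20977233] [ 9.78673703e-01 -2.05420989e-01 -5.83590695e-06  2.99981722e-06] 1.1
```

View pics/t_crop.png

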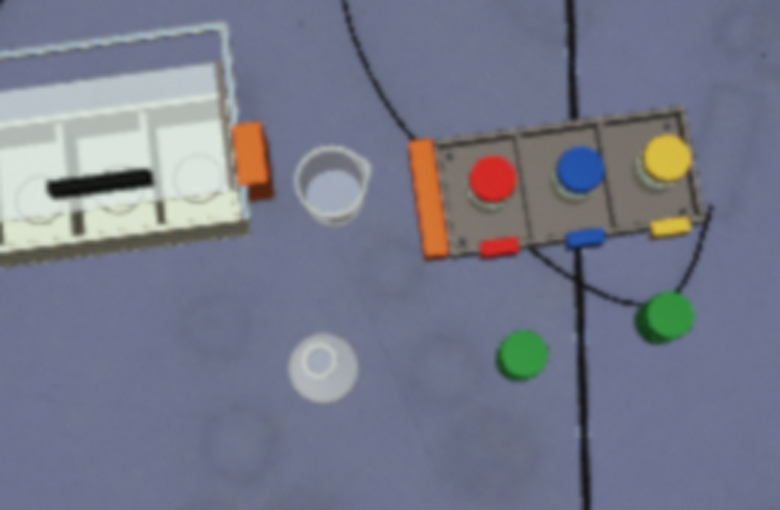

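View pics/s_crop.png

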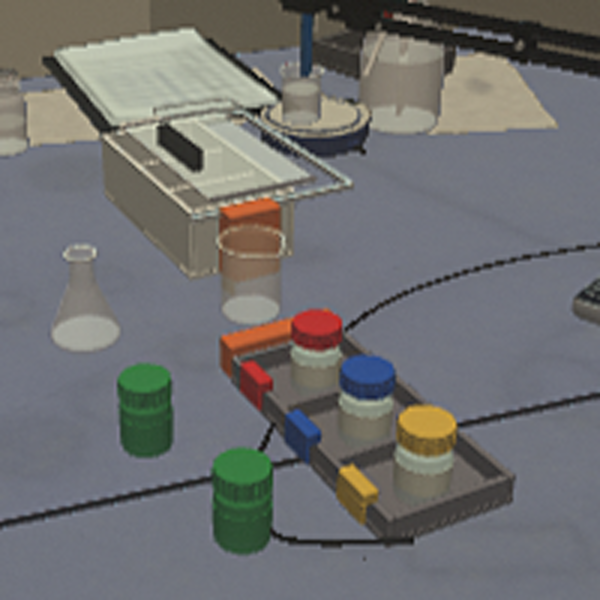

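The views show the case at about (288,262) in the top picture, with its orange clip at the -y (right) end at (355,257). The rack is at (500,270), its orange block on the left (+y). From that end the jars are red, blue, yellow, at (467,265), (508,261) and (549,256), with matching tags. Two green look-alikes stand loose at (482,347) and (549,330), and a beaker and a flask are nearby.

So red goes to the case's +y compartment, blue to the middle, and yellow next to the clip (-y). Next I measure precisely.

```bash
cat > meas.py <<'E'
from h import *
from scipy.optimize import least_squares
np.set_printoptions(precision=1,suppress=True)
def blobs(im,lo,hi,box=None,amin=15):
    hsv=cv2.cvtColor(im['color'],cv2.COLOR_RGB2HSV); m=cv2.inRange(hsv,np.array(lo),np.array(hi))
    if box:
        k=np.zeros_like(m);k[box[1]:box[3],box[0]:box[2]]=1;m*=k
    n,l,s,c=cv2.connectedComponentsWithStats(m)
    return [(c[i].round(1).tolist(),s[i].tolist()) for i in sorted(range(1,n),key=lambda i:-s[i][4]) if s[i][4]>=amin]
T=((160,130,430,270)); S=((220,120,420,320))
C={'red':((0,150,90),(5,255,255)),'orange':((6,150,90),(17,255,255)),'yellow':((18,120,90),(32,255,255)),'blue':((105,150,80),(125,255,255)),'black':((0,0,0),(180,255,45))}
if __name__=='__main__':
    t=arm.get_image('top');s=arm.get_image('side')
    for n,(lo,hi) in C.items():
        for nm,im,b in (('top',t,T),('side',s,S)): print(n,nm,[(c,q[4],q[:4]) for c,q in blobs(im,lo,hi,b)[:5]])
E
python3 meas.py
```

```text
red top [([333.9, 189.1], 184, [327, 182, 15, 15]), ([336.0, 211.8], 61, [330, 209, 13, 6])]
red side [([325.1, 229.1], 162, [317, 224, 17, 12]), ([305.0, 246.5], 80, [300, 240, 11, 16])]
orange top [([312.5, 195.9], 314, [307, 177, 13, 39]), ([253.5, 181.4], 207, [248, 171, 12, 22])]
orange side [([304.2, 233.0], 169, [294, 226, 24, 19]), ([304.0, 190.5], 131, [294, 186, 19, 10])]
yellow top [([391.8, 182.3], 201, [384, 175, 16, 16]), ([392.9, 205.2], 72, [387, 202, 13, 7])]
yellow side [([361.7, 262.8], 271, [352, 255, 20, 17]), ([338.1, 283.2], 158, [332, 275, 14, 19])]
blue top [([363.2, 186.1], 174, [356, 179, 15, 15]), ([364.8, 209.1], 62, [359, 206, 13, 7])]
blue side [([342.4, 243.0], 126, [334, 239, 17, 10]), ([320.6, 261.0], 46, [316, 257, 11, 9])]
black top [([203.1, 190.8], 143, [187, 187, 33, 8]), ([362.6, 227.3], 41, [361, 214, 4, 30]), ([363.6, 256.5], 34, [363, 245, 2, 25]), ([359.8, 138.1], 25, [359, 130, 2, 20]), ([164.4, 134.3], 24, [160, 130, 10, 9])]
black side [([372.7, 129.6], 905, [314, 120, 106, 25]), ([333.7, 299.7], 69, [310, 296, 48, 6]), ([245.6, 150.9], 66, [235, 139, 22, 25]), ([279.7, 168.9], 59, [273, 162, 14, 15]), ([301.4, 142.3], 38, [289, 133, 25, 20])]
```

```bash
cat > fit.py <<'E'
from meas import *
t=arm.get_image('top');s=arm.get_image('side')
def tr(n,a,b): 
    x,e=tri([t,s],[a,b]);print(n,x,'err',np.round(e,1));return x
# 1st triangulation of caps, from cap centres (top view sees cap top mostly; side sees cap side)
for n,a,b in [('red',[333.9,189.1],[325.1,229.1]),('blue',[363.2,186.1],[342.4,244]),('yel',[391.8,182.3],[361.7,262.8]),
  ('tagr',[336,211.8],[305,246.5]),('tagb',[364.8,209.1],[320.6,261.5]),('tagy',[392.9,205.2],[338.1,283.2]),('bar',[203.1,190.8],[279.7,168.9]),('clip',[253.5,181.4],[302,188])]: tr(n,a,b)
for n,a in [('red',[333.9,189.1]),('blue',[363.2,186.1]),('yel',[391.8,182.3])]: print(n,'cap at z57',atz(t,a,57))
# rack fit in top view + side: tags (x=-45.5?,y,z=27) 
def W(p,X): c,q=np.cos(p[2]),np.sin(p[2]);X=np.atleast_2d(X);return np.c_[p[0]+c*X[:,0]-q*X[:,1],p[1]+q*X[:,0]+c*X[:,1],X[:,2]]
Xt=[[-45,66,28],[-45,0,28],[-45,-66,28],[0,107,28]]
obs_t=[[336,211.8],[364.8,209.1],[392.9,205.2],[312.5,195.9]];obs_s=[[305,246.5],[320.6,261.5],[338.1,283.2]]
f=lambda p:np.r_[(proj(t,W(p,Xt))-obs_t).ravel(),(proj(s,W(p,Xt[:3]))-obs_s).ravel()]
r=least_squares(f,[511,-188,0.05],x_scale=[1,1,.01]);print('rack',r.x,np.degrees(r.x[2]),'res',r.fun)
# case: rings z5, orange clip top z66, bar (x=-36+q)
Xc=lambda q:[[0,-66,5],[0,0,5],[0,66,5],[0,-115,60],[-36+q,0,84]]
oc_t=[[236,189.3],[210,193.3],[182.7,196.3],[253.5,181.4],[203.1,190.8]]
g=lambda p:np.r_[(proj(t,W(p,Xc(p[3]))) -oc_t).ravel(),(proj(s,W(p,[[-36+p[3],0,82]]))-[[279.7,168.9]]).ravel()]
r=least_squares(g,[505,165,0.08,0],x_scale=[1,1,.01,1]);print('case',r.x,np.degrees(r.x[2]),'res',r.fun)
np.save('case.npy',r.x)
# overlay
p=r.x; H=[52,103]
for nm,im in(('top',t),('side',s)):
    c=im['color'][:,:,::-1].copy(); k=3;c=cv2.resize(c,None,fx=k,fy=k,interpolation=cv2.INTER_CUBIC)
    def L(A,col): cv2.polylines(c,[np.int32(proj(im,W(p,A))*k+1)],True,col,1)
    for z in(0,66): L([[-52,-103,z],[52,-103,z],[52,103,z],[-52,103,z]],(0,0,255))
    for y in(-66,0,66):
        a=np.linspace(0,6.28,30);L(np.c_[21*np.cos(a),y+21*np.sin(a),0*a+5],(255,0,0))
    for z in(71,93): L([[-42+p[3],-40,z],[-30+p[3],-40,z],[-30+p[3],40,z],[-42+p[3],40,z]],(0,255,0))
    L([[-25,-127,66],[25,-127,66],[25,-103,66],[-25,-103,66]],(255,255,0))
    b=(140,125,290,235) if nm=='top' else (220,110,370,220)
    o=c[b[1]*k:b[3]*k,b[0]*k:b[2]*k]; cv2.imwrite('pics/ov_%s.png'%nm,cv2.resize(o,None,fx=1.7,fy=1.7))
E
python3 fit.py; cd pics; python3 -c "
import cv2,numpy as np
a=cv2.imread('ov_top.png');b=cv2.imread('ov_side.png');o=np.vstack([a,b]);cv2.imwrite('ov1.png',cv2.resize(o,(495,600) if 0 else None,fx=600/o.shape[0],fy=600/o.shape[0]))"
```

```text
red [ 500.4 -123.8   55.3] err [0.1 0.1]
blue [ 507.7 -191.9   57.3] err [0.7 0.7]
yel [ 516.2 -258.5   54.8] err [0. 0.]
tagr [ 451.9 -130.4   25.1] err [0.1 0.1]
tagb [ 458.4 -198.2   30.1] err [0.9 0.9]
tagy [ 467.1 -265.3   24.8] err [0.6 0.6]
bar [492.2 177.6  82.1] err [0.4 0.4]
clip [516.6  63.3  69.3] err [0. 0.]
red cap at z57 [ 500.2 -123.7   57. ]
blue cap at z57 [ 507.  -191.7   57. ]
yel cap at z57 [ 515.7 -258.    57. ]
rack [ 503.8 -190.8    0.1] 7.321633600054107 res [ 0.4  0.3 -0.8 -0.5 -1.2 -0.2  4.1  0.1 -0.4 -0.9 -0.5  0.4 -0.1 -2.5]
case [503.8 178.7   0.1  23.9] 7.476626252626074 res [-0.   0.2 -0.4 -0.3  0.6  0.1 -0.2  0.   0.  -0.2 -0.2  0.1]
```

View pics/ov1.png

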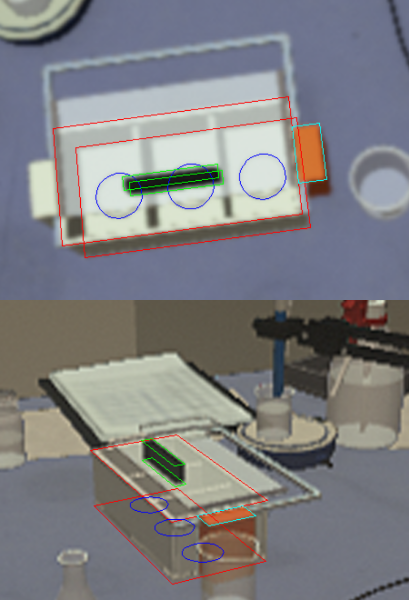

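The overlay fits: the case yaw is about 7.5° and the bar shows the cover already about 24 mm open. Now I check how high the beaker and the lamp arm stand, and prepare a move calculator.

```bash
cat > go.py <<'E'
from h import *
from scipy.spatial.transform import Rotation as R
np.set_printoptions(precision=4,suppress=True)
def delta(xyz,yaw=None):
    "tool-frame shift (m) and turn (deg) to world xyz; yaw = world heading of tool x (deg), tool down"
    s=arm.read_state();q=R.from_quat(s['ee_rot']);d=q.inv().apply((np.array(xyz)-s['position'])/1000)
    o=np.zeros(3)
    if yaw is not None:
        y=np.radians(yaw);G=np.array([[np.cos(y),np.sin(y),0],[np.sin(y),-np.cos(y),0],[0,0,-1]])
        o=(q.inv()*R.from_matrix(G)).as_rotvec(degrees=True)
    return d,o
E
python3 - <<'E'
from go import *
t=arm.get_image('top');s=arm.get_image('side')
for n,a,b in [('beaker rim',[281.5,188],[303.6,201]),('lamp tip',[145,97],[314,120]),('flask top',[276.7,250],[248,205])]: print(n,tri([t,s],[a,b]))
print('top lamp mid at z',[atz(t,[230,43],z) for z in (200,300,400)])
print(delta([495,177,140],-82.5),delta([495,177,140],97.5),arm.read_state()['joints'])
E
```

```text
beaker rim (array([499.043 ,  -1.2804,  66.0257]), [2.236359601039683, 2.2363596010398084])
lamp tip (array([657.7677, 291.9638, 181.4829]), [18.141562433644943, 18.141562433644978])
flask top (array([359.2556,   7.7564,  74.0442]), [2.3144941347492356, 2.314494134749202])
top lamp mid at z [array([789.6977, 105.0155, 200.    ]), array([727.4603,  87.759 , 300.    ]), array([665.2229,  70.5026, 400.    ])]
(array([0.3821, 0.2639, 0.0592]), array([ 0.0012, -0.0008, 58.79  ])) (array([0.3821, 0.2639, 0.0592]), array([   0.001 ,    0.0014, -121.21  ])) [ 1.4156  0.3847  0.0079 -0.     -1.194  -0.2586]
```

servo_tool --pt "0.5 0.042 0.029 0 0 0 6.5" --pt "0.5 0.084 0.059 0 0 0 13" --pt "0.5 0.126 0.088 0.01 0 0 19.5" --pt "0.5 0.168 0.118 0.02 0 0 26" --pt "0.5 0.211 0.147 0.03 0 0 32.5" --pt "0.5 0.253 0.176 0.04 0 0 39" --pt "0.5 0.295 0.206 0.05 0 0 45.5" --pt "0.5 0.337 0.235 0.06 0 0 52" --pt "0.5 0.379 0.265 0.069 0 0 58.8" --pt "0.5 0.379 0.265 0.069 0 0 58.8" --pt "0.5 0.379 0.265 0.069 0 0 58.8"

```text
clock: 2.78
position: [491.9, 177.2, 130.4]
ee_rot: [0.752, -0.659, 0.0, -0.0]
contact_force: [-0.6, -0.2, -0.4]
gripper_width: 42.8
grasp_force: 0.0
```

servo_tool --pt "0.5 0 0 0.02 0 0 0" --pt "0.5 0 0 0.038 0 0 0" --pt "0.5 0 0 0.048 0 0 0" --pt "0.5 0 0 0.055 0 0 0" --pt "0.3 0 0 0.055 0 0 0" --pt "0.0 0 0 0.055 0 0 0" --pt "0.0 0 0 0.055 0 0 0" --pt "0.0 0 0 0.055 0 0 0"

```text
clock: 3.78
position: [491.9, 177.3, 75.6]
ee_rot: [0.752, -0.659, 0.0, -0.0]
contact_force: [-0.0, 0.9, -0.8]
gripper_width: 0.4
grasp_force: 0.0
```

Run:
```python
from h import *
t=arm.get_image('top');s=arm.get_image('side')
a=t['color'][130:260,140:290,::-1];b=s['color'][80:210,200:350,::-1]
cv2.imwrite('pics/g1.png',cv2.resize(np.vstack([a,b]),None,fx=2.3,fy=2.3,interpolation=cv2.INTER_CUBIC))
print(proj(t,arm.read_state()['position']),proj(s,arm.read_state()['position']),arm.read_state()['gripper_width'])
```

```text
[[203.9236223  191.42019544]] [[279.51546763 171.2248012 ]] -0.12816195221012994
```

View pics/g1.png

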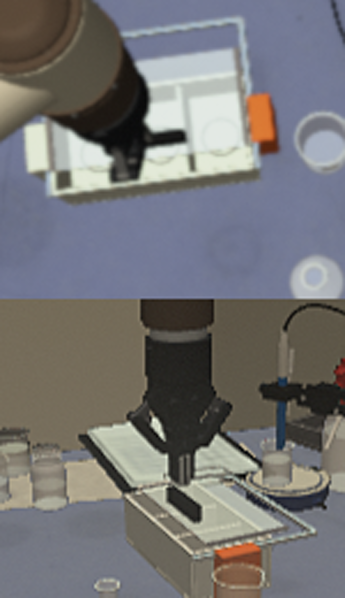

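Run:
```python
from h import *
t=arm.get_image('top');s=arm.get_image('side');P=arm.read_state()['position']
o=[]
for im,c in((t,(170,150,240,220)),(s,(245,120,315,190))):
    a=cv2.resize(im['color'][c[1]:c[3],c[0]:c[2],::-1],None,fx=5.7,fy=5.7,interpolation=cv2.INTER_CUBIC).copy()
    a=cv2.convertScaleAbs(a,alpha=1.6,beta=25)
    for z in(0,20,40): 
        q=proj(im,P+[0,0,z])[0]; cv2.circle(a,tuple(int(v) for v in (q-c[:2])*5.7+2.8),4,(0,0,255),1)
    o.append(a)
cv2.imwrite('pics/g2.png',np.hstack(o))
```

```text
(no output)
```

View pics/g2.png

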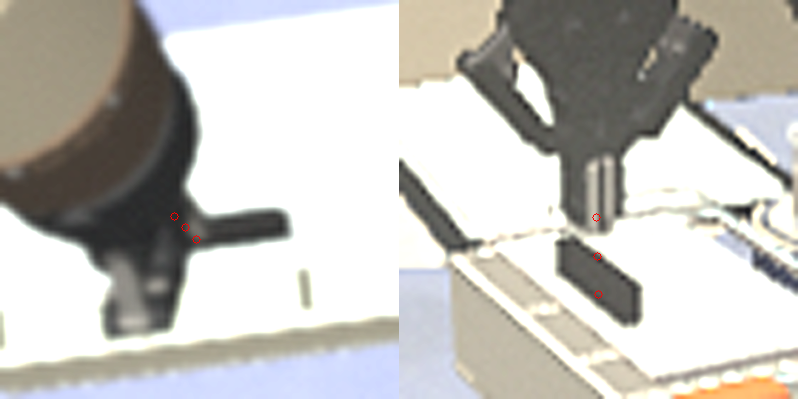

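```bash
python3 - <<'E'
from h import *
s=arm.get_image('side')
print(proj(s,[[251.3,572.2,199.2],[251.3,572.2,212],[251.3,572.2,230]])*1.4)
st=arm.read_state();print(st['position'],st['joints'],st['ee_rot'],st['gripper_width'],arm.grasp_offset)
E
python3 -c "
import cv2
a=cv2.imread('pics/side0.png')[50:150,180:300];cv2.imwrite('pics/tip0.png',cv2.resize(a,None,fx=4,fy=4))"
```

```text
[[245.47206018 146.18532759]
 [244.67853969 140.7622447 ]
 [243.54997117 133.04937431]]
[491.76413311 177.18926414  75.27498952] [ 6.56525579e-01  3.41649182e-01 -4.09199148e-01  1.05072583e-05
 -8.19834572e-01 -5.25885515e-01] [ 7.51756571e-01 -6.59440714e-01  1.47126223e-05 -5.49052207e-05] 0.036982294396544206 18.700000000000003
```

View pics/tip0.png

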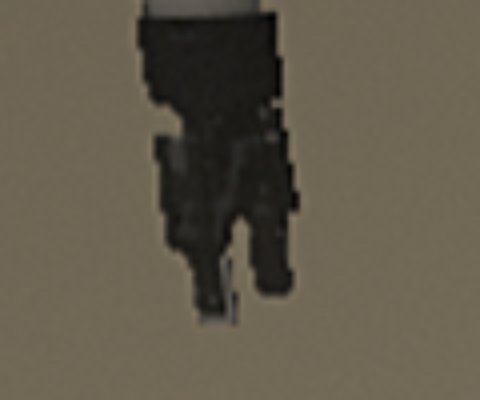

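The picture shows the finger tips standing about 25–30 mm above the reported TCP, clear over the bar (side crop (597,235), expected (597,293)). I'll move to a free spot and measure the real tip from two views.

servo_tool --pt "0 0 0 -0.03 0 0 0" --pt "0 0 0.03 -0.03 0 0 0" --pt "0 0 0.07 -0.03 0 0 0" --pt "0 0 0.11 -0.03 0 0 0" --pt "0 0 0.14 -0.02 0 0 0" --pt "0 0 0.14 0 0 0 0" --pt "0 0 0.14 0.015 0 0 0" --pt "0 0 0.14 0.015 0 0 0"

```text
clock: 5.03
position: [352.3, 158.4, 59.6]
ee_rot: [0.752, -0.659, -0.0, 0.001]
contact_force: [0.5, -0.6, 0.6]
gripper_width: 0.3
grasp_force: 0.0
```

Run:
```python
from h import *
t=arm.get_image('top');s=arm.get_image('side');st=arm.read_state();P=st['position'];print(P,st['contact_force'],st['joint_efforts'])
o=[]
for im in(t,s):
    q=proj(im,P)[0].astype(int); c=(q[0]-35,q[1]-45,q[0]+35,q[1]+25);print(c)
    a=cv2.resize(im['color'][c[1]:c[3],c[0]:c[2],::-1],None,fx=5.7,fy=5.7,interpolation=cv2.INTER_CUBIC)
    a=cv2.convertScaleAbs(a,alpha=1.4,beta=20)
    for z in(0,20,40): 
        q=proj(im,P+[0,0,z])[0]; cv2.circle(a,tuple(int(v) for v in (q-c[:2])*5.7+2.8),4,(0,0,255),1)
    o.append(a)
cv2.imwrite('pics/g3.png',np.hstack(o))
```

```text
[353.24975387 159.2030661   60.58880234] [ 0.23634606  0.8840497  -0.46411223] [ 9.54793766e-03 -2.08359414e+01  1.24731338e+01  2.77566724e+00
 -1.33685471e-02 -3.53885650e-05]
(np.int64(175), np.int64(207), np.int64(245), np.int64(277))
(np.int64(197), np.int64(140), np.int64(267), np.int64(210))
```

View pics/g3.png

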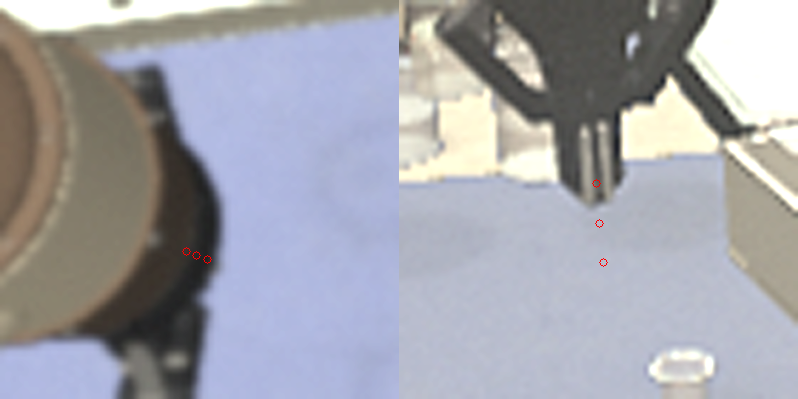

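The side view puts the tip at crop (597,205), again about 29 mm above the reported TCP, while the lateral position agrees. I'll probe the table gently for the exact height offset.

servo_tool --pt "0 0 0 0.02 0 0 0" --pt "0 0 0 0.04 0 0 0" --pt "0 0 0 0.055 0 0 0" --pt "0 0 0 0.065 0 0 0" --pt "0 0 0 0.07 0 0 0" --pt "0 0 0 0.07 0 0 0"

```text
clock: 5.88
position: [353.1, 159.1, -9.7]
ee_rot: [0.752, -0.659, 0.0, -0.0]
contact_force: [-0.1, -0.8, 0.9]
gripper_width: 0.2
grasp_force: 0.0
```

servo_tool --pt "0 0 0 0.003 0 0 0" --pt "0 0 0 0.006 0 0 0" --pt "0 0 0 0.006 0 0 0"

```text
clock: 6.25
position: [352.9, 158.9, -15.9]
ee_rot: [0.752, -0.659, 0.0, 0.0]
contact_force: [-0.0, 0.1, -1.0]
gripper_width: -0.3
grasp_force: 0.0
```

servo_tool --pt "0 0 0 0.002 0 0 0" --pt "0 0 0 0.004 0 0 0" --pt "0 0 0 0.004 0 0 0"

```text
clock: 6.62
position: [352.8, 158.9, -19.9]
ee_rot: [0.752, -0.659, -0.0, 0.0]
contact_force: [-0.1, -0.0, 0.0]
gripper_width: -0.0
grasp_force: 0.0
```

servo_tool --pt "0 0 0 0.002 0 0 0" --pt "0 0 0 0.004 0 0 0" --pt "0 0 0 0.004 0 0 0"

```text
clock: 7.0
position: [352.8, 158.8, -24.0]
ee_rot: [0.752, -0.659, -0.0, 0.0]
contact_force: [-1.2, -0.9, 0.2]
gripper_width: -0.0
grasp_force: 0.0
```

servo_tool --pt "0 0 0 0.002 0 0 0" --pt "0 0 0 0.002 0 0 0"

```text
clock: 7.25
position: [352.9, 158.9, -25.9]
ee_rot: [0.752, -0.659, -0.0, 0.0]
contact_force: [-0.2, -1.0, 0.1]
gripper_width: 0.0
grasp_force: 0.0
```

servo_tool --pt "0 0 0 0.002 0 0 0" --pt "0 0 0 0.002 0 0 0"

```text
clock: 7.5
position: [352.9, 158.9, -27.9]
ee_rot: [0.752, -0.659, -0.0, 0.0]
contact_force: [0.8, -0.4, 1.1]
gripper_width: -0.1
grasp_force: 0.0
```

servo_tool --pt "0 0 0 0.0015 0 0 0" --pt "0 0 0 0.0015 0 0 0"

```text
clock: 7.75
position: [352.8, 158.9, -29.4]
ee_rot: [0.752, -0.659, 0.0, 0.0]
contact_force: [0.1, -0.1, -0.5]
gripper_width: -0.0
grasp_force: 0.0
```

servo_tool --pt "0 0 0 0.0015 0 0 0" --pt "0 0 0 0.0015 0 0 0"

```text
clock: 8.0
position: [352.9, 158.9, -30.9]
ee_rot: [0.752, -0.659, -0.0, 0.0]
contact_force: [-0.3, 0.0, 0.6]
gripper_width: -0.3
grasp_force: 0.0
```

Run:
```python
from h import *
t=arm.get_image('top');s=arm.get_image('side');st=arm.read_state();P=st['position'];print(P,st['contact_force'])
o=[]
for im in(t,s):
    q=proj(im,P)[0].astype(int); c=(q[0]-35,q[1]-45,q[0]+35,q[1]+25)
    a=cv2.resize(im['color'][c[1]:c[3],c[0]:c[2],::-1],None,fx=5.7,fy=5.7,interpolation=cv2.INTER_CUBIC)
    a=cv2.convertScaleAbs(a,alpha=1.4,beta=20)
    for z in(0,20,40): 
        q=proj(im,P+[0,0,z])[0]; cv2.circle(a,tuple(int(v) for v in (q-c[:2])*5.7+2.8),4,(0,0,255),1)
    o.append(a)
cv2.imwrite('pics/g4.png',np.hstack(o))
```

```text
[352.92388877 158.94596373 -30.80836271] [ 0.32146818 -0.61265642  0.75931216]
```

View pics/g4.png

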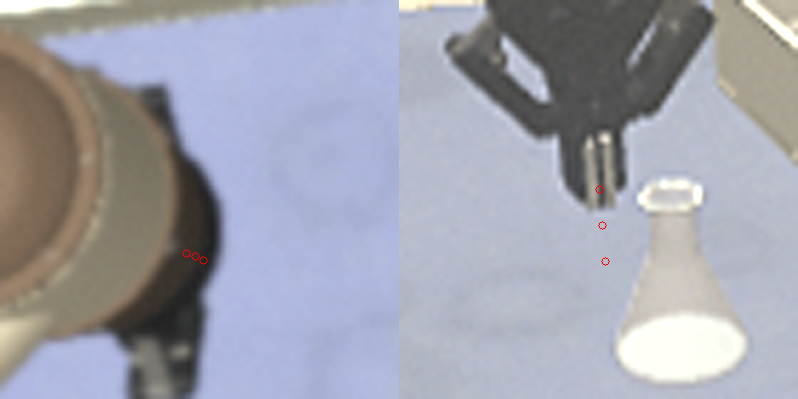

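servo_tool --pt "0 0 0 0.0015 0 0 0" --pt "0 0 0 0.0015 0 0 0"

```text
clock: 8.35
position: [353.0, 159.0, -32.1]
ee_rot: [0.752, -0.659, 0.0, -0.0]
contact_force: [-1.1, -0.3, 4.9]
gripper_width: -0.0
grasp_force: 2.2
```

servo_tool --pt "0 0 0 0.0015 0 0 0" --pt "0 0 0 0.0015 0 0 0"

```text
clock: 8.6
position: [353.1, 159.1, -32.1]
ee_rot: [0.752, -0.659, 0.0, -0.0]
contact_force: [-4.3, -1.8, 25.6]
gripper_width: -0.2
grasp_force: 12.8
```

servo_tool --pt "0 0 0 0.0015 0 0 0" --pt "0 0 0 0.0015 0 0 0"

```text
clock: 8.85
position: [353.1, 159.1, -32.3]
ee_rot: [0.752, -0.659, 0.0, -0.0]
contact_force: [-10.3, -2.9, 46.4]
gripper_width: -0.0
grasp_force: 23.2
```

servo_tool --pt "0 0 0 0.0015 0 0 0" --pt "0 0 0 0.0015 0 0 0"

```text
clock: 9.1
position: [353.2, 159.1, -32.4]
ee_rot: [0.753, -0.658, 0.0, -0.001]
contact_force: [-15.6, -3.8, 66.7]
gripper_width: -0.4
grasp_force: 33.7
```

Contact came at reported z = -32, so the true tip is 32 mm above the reported value. Now back to the bar with that correction.

servo_tool --pt "0 0 0 -0.05 0 0 0" --pt "0.4 0 0 -0.1 0 0 0" --pt "0.4 0 -0.03 -0.125 0 0 0" --pt "0.4 0 -0.075 -0.125 0 0 0" --pt "0.4 0 -0.115 -0.125 0 0 0" --pt "0.4 0 -0.139 -0.125 0 0 0" --pt "0.4 0 -0.139 -0.125 0 0 0" --pt "0.4 0 -0.139 -0.125 0 0 0"

```text
clock: 10.1
position: [489.7, 176.6, 87.7]
ee_rot: [0.752, -0.66, -0.0, 0.001]
contact_force: [0.1, -0.3, -0.3]
gripper_width: 34.3
grasp_force: 0.0
```

servo_tool --pt "0.4 0 -0.002 0.015 0 0 0" --pt "0.4 0 -0.002 0.027 0 0 0" --pt "0.4 0 -0.002 0.037 0 0 0" --pt "0.4 0 -0.002 0.044 0 0 0" --pt "0.4 0 -0.002 0.044 0 0 0"

```text
clock: 10.72
position: [492.4, 177.1, 43.5]
ee_rot: [0.752, -0.659, -0.0, 0.001]
contact_force: [0.1, 0.2, -0.2]
gripper_width: 34.0
grasp_force: 0.0
```

servo_tool --pt "0 0 0 0 0 0 0" --pt "0 0 0 0 0 0 0" --pt "0 0 0 0 0 0 0" --pt "0 0 0 0 0 0 0"

```text
clock: 11.22
position: [493.2, 177.6, 44.8]
ee_rot: [0.752, -0.659, 0.0, -0.001]
contact_force: [-0.1, -0.3, 3.0]
gripper_width: 10.6
grasp_force: 60.8
```

servo_tool --pt "0 0 -0.01 0 0 0 0" --pt "0 0 -0.022 0 0 0 0" --pt "0 0 -0.034 0 0 0 0" --pt "0 0 -0.046 0 0 0 0" --pt "0 0 -0.058 0 0 0 0" --pt "0 0 -0.066 0 0 0 0" --pt "0 0 -0.068 0 0 0 0" --pt "0 0 -0.068 0 0 0 0"

```text
clock: 12.22
position: [562.1, 186.7, 44.8]
ee_rot: [0.752, -0.659, 0.001, -0.001]
contact_force: [0.9, -0.1, 4.5]
gripper_width: 10.6
grasp_force: 61.0
```

servo_tool --pt "0 0 -0.002 0 0 0 0" --pt "0 0 -0.003 0 0 0 0" --pt "0 0 -0.003 0 0 0 0"

```text
clock: 12.6
position: [564.2, 186.9, 44.8]
ee_rot: [0.752, -0.659, 0.0, -0.001]
contact_force: [-0.3, 0.5, 6.7]
gripper_width: 10.6
grasp_force: 61.2
```

servo_tool --pt "0 0 -0.0015 0 0 0 0" --pt "0 0 -0.002 0 0 0 0" --pt "0 0 -0.002 0 0 0 0"

```text
clock: 12.98
position: [566.0, 187.2, 44.8]
ee_rot: [0.752, -0.659, 0.0, -0.0]
contact_force: [-0.3, 1.3, 5.1]
gripper_width: 10.6
grasp_force: 61.2
```

servo_tool --pt "0 0 -0.0015 0 0 0 0" --pt "0 0 -0.0015 0 0 0 0"

```text
clock: 13.22
position: [566.4, 187.2, 44.8]
ee_rot: [0.752, -0.659, -0.0, 0.0]
contact_force: [-4.5, 1.4, 8.2]
gripper_width: 10.6
grasp_force: 61.5
```

servo_tool --pt "0 0 -0.001 0 0 0 0" --pt "0 0 -0.001 0 0 0 0"

```text
clock: 13.48
position: [566.3, 187.2, 44.8]
ee_rot: [0.752, -0.659, -0.001, 0.001]
contact_force: [-6.4, 2.1, 9.9]
gripper_width: 10.4
grasp_force: 61.7
```

The cover is at its stop: x stalls at 566.3 and the force rises. I release, lift and cross over to the red jar.

servo_tool --pt "0.4 0 0 0 0 0 0" --pt "0.4 0 0 0 0 0 0" --pt "0.4 0 0 -0.02 0 0 0" --pt "0.5 0 0 -0.05 0 0 0" --pt "0.6 0.01 0.005 -0.07 0 0 0" --pt "0.6 0.05 0.02 -0.07 0 0 0" --pt "0.6 0.1 0.037 -0.07 0 0 0" --pt "0.6 0.15 0.055 -0.07 0 0 0" --pt "0.6 0.2 0.072 -0.07 0 0 0" --pt "0.6 0.25 0.09 -0.07 0 0 0" --pt "0.6 0.299 0.106 -0.07 0 0 0" --pt "0.6 0.299 0.106 -0.07 0 0 0"

```text
clock: 14.98
position: [499.6, -126.3, 113.9]
ee_rot: [0.75, -0.662, -0.001, 0.0]
contact_force: [0.1, 0.9, -0.7]
gripper_width: 51.4
grasp_force: 0.0
```

Run:
```python
from meas import *
from go import delta
t=arm.get_image('top');s=arm.get_image('side')
np.set_printoptions(precision=4,suppress=True)
print([(c,q[4]) for c,q in blobs(t,*C['black'],(160,120,260,220))[:3]],[(c,q[4]) for c,q in blobs(s,*C['black'],(230,130,320,190))[:3]])
print(delta([500.4,-123.8,2],-82.5),arm.read_state()['position'])
a=t['color'][140:230,140:290,::-1];b=s['color'][130:220,225:375,::-1]
cv2.imwrite('pics/open.png',cv2.resize(np.vstack([a,b]),None,fx=3.3,fy=3.3,interpolation=cv2.INTER_CUBIC))
```

```text
[([195.1, 161.1], 113)] [([310.2, 157.2], 689), ([246.2, 151.4], 58), ([295.4, 137.7], 21)]
(array([-0.0001,  0.0004,  0.1121]), array([ 0.0215,  0.0119, -0.1195])) [ 500.8496 -123.911   114.0515]
```

View pics/open.png

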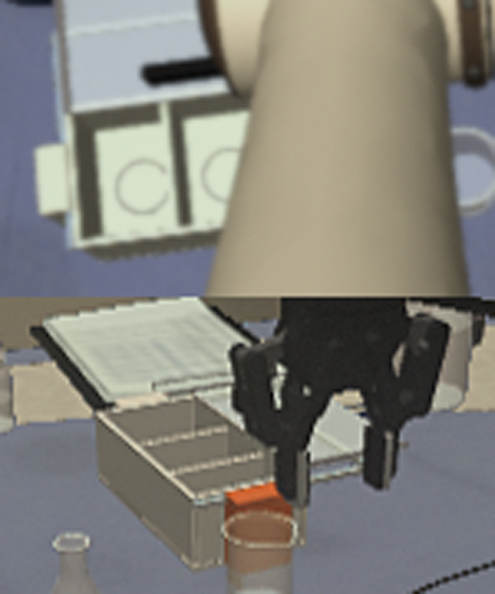

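The cover is open. The red jar is below the gripper (delta near 0), so I go down and grip.

servo_tool --pt "0.6 0 0 0.03 0 0 0" --pt "0.6 0 0 0.06 0 0 0" --pt "0.6 0 0 0.085 0 0 0" --pt "0.6 0 0 0.1 0 0 0" --pt "0.6 0 0 0.108 0 0 0" --pt "0.6 0 0 0.112 0 0 0" --pt "0.6 0 0 0.112 0 0 0" --pt "0.3 0 0 0.112 0 0 0" --pt "0 0 0 0.112 0 0 0" --pt "0 0 0 0.112 0 0 0" --pt "0 0 0 0.112 0 0 0"

```text
clock: 16.45
position: [502.2, -123.1, 3.1]
ee_rot: [0.752, -0.659, 0.001, -0.001]
contact_force: [-1.5, 0.2, 5.7]
gripper_width: 34.2
grasp_force: 59.6
```

servo_tool --pt "0 0 0 -0.01 0 0 0" --pt "0 0 0 -0.03 0 0 0" --pt "0 0 0 -0.06 0 0 0" --pt "0 0 0 -0.095 0 0 0" --pt "0 0.02 0 -0.13 0 0 0" --pt "0 0.06 0 -0.13 0 0 0" --pt "0 0.1 0 -0.13 0 0 0" --pt "0 0.1 0 -0.13 0 0 0"

```text
clock: 17.45
position: [514.1, -224.1, 132.0]
ee_rot: [0.751, -0.661, -0.0, 0.0]
contact_force: [-0.6, 0.2, -1.2]
gripper_width: 34.2
grasp_force: 59.8
```

Run:
```python
from meas import *
t=arm.get_image('top');s=arm.get_image('side');st=arm.read_state()
print(st['position'],st['gripper_width'],st['grasp_force'])
tb=blobs(t,*C['black'],(160,120,260,220))[:3];sb=blobs(s,*C['black'],(230,130,320,190))[:4]
print([(c,q) for c,q in tb],[(c,q) for c,q in sb])
print('bar top-view at z84',atz(t,tb[0][0],84))
for c,q in sb: print(tri([t,s],[tb[0][0],c]))
# rings: dark-on-light circles in the top view
g=cv2.cvtColor(t['color'],cv2.COLOR_RGB2GRAY)[150:230,165:255];k=6
G=cv2.resize(g,None,fx=k,fy=k,interpolation=cv2.INTER_CUBIC)
h=cv2.HoughCircles(cv2.GaussianBlur(G,(0,0),3),cv2.HOUGH_GRADIENT,1.5,100,param1=60,param2=22,minRadius=45,maxRadius=70)
if h is not None:
    for x,y,r in h[0][:6]:
        p=[(x+.5)/k-.5+165,(y+.5)/k-.5+150];print(np.round(p,1),r/k,atz(t,p,5))
yb=blobs(s,*C['red'],(200,60,420,330))[:2];print(yb, [(c,q) for c,q in blobs(t,*C['red'],(250,100,430,270))[:3]])
save(t,'open2.png',(165,140,265,230),6)
```

```text
[ 513.8 -222.2  131.8] 34.387886503840214 59.8288351111114
[([200.0, 160.4], [184, 156, 33, 9, 164])] [([303.2, 164.6], [296, 158, 15, 14, 96]), ([301.4, 142.4], [289, 133, 25, 20, 37]), ([246.0, 150.4], [235, 139, 22, 25, 36])]
bar top-view at z84 [563.8 187.2  84. ]
(array([565.5, 187.7,  81.1]), [0.8190728966113912, 0.8190728966114369])
(array([548. , 169.5, 153.4]), [5.385830303952716, 5.3858303039527256])
(array([466.8, 170.6, 165.9]), [69.21499323247667, 69.21499323247653])
[215.7 199.2] 8.425 [487.9 163.    5. ]
[180.5 187.7] 11.525001 [517.5 252.4   5. ]
[199.5 183. ] 7.85 [529.4 205.1   5. ]
[([358.7, 193.6], [352, 187, 15, 15, 185]), ([305.0, 246.5], [300, 240, 11, 16, 81])] [([384.4, 169.4], [381, 162, 8, 15, 84])]
```

View pics/open2.png

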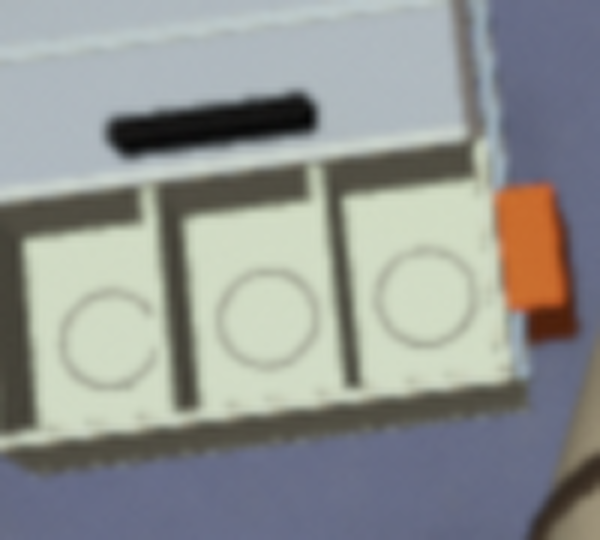

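The clean view shows the bar and three rings at crop (112,339), (268,319) and (426,297). Turning those into positions:

Run:
```python
from go import *
t=arm.get_image('top')
P=[]
for p in [(112,339),(268,319),(426,297)]:
    P.append(atz(t,[(p[0]+.5)/6-.5+165,(p[1]+.5)/6-.5+140],5)); print(P[-1])
d=P[0]-P[2];print('yaw',np.degrees(np.arctan2(-d[0],d[1])),np.linalg.norm(d),np.mean(P,0))
print(arm.read_state()['position'])
for z in (100,):print(delta([P[0][0]+1.5,P[0][1],132],-82.5))
```

```text
[496.1585 244.3465   5.    ]
[504.3456 179.6528   5.    ]
[513.3611 114.265    5.    ]
yaw 7.533362848025762 131.21404115039644 [504.6217 179.4214   5.    ]
[ 513.9469 -221.7688  131.9863]
(array([-0.4643, -0.0445,  0.0002]), array([ 0.0434,  0.0344, -0.0195]))
```

servo_tool --pt "0 -0.02 -0.002 0 0 0 0" --pt "0 -0.06 -0.006 0 0 0 0" --pt "0 -0.11 -0.011 0 0 0 0" --pt "0 -0.16 -0.016 0 0 0 0" --pt "0 -0.21 -0.02 0 0 0 0" --pt "0 -0.26 -0.025 0 0 0 0" --pt "0 -0.31 -0.03 0 0 0 0" --pt "0 -0.36 -0.035 0 0 0 0" --pt "0 -0.41 -0.039 0 0 0 0" --pt "0 -0.45 -0.043 0 0 0 0" --pt "0 -0.464 -0.0445 0 0 0 0" --pt "0 -0.464 -0.0445 0 0 0 0"

```text
clock: 19.1
position: [497.0, 244.7, 132.1]
ee_rot: [0.753, -0.658, -0.0, 0.0]
contact_force: [1.3, -0.3, -0.5]
gripper_width: 34.2
grasp_force: 59.8
```

servo_tool --pt "0 0 0 0 0 0 0" --pt "0 0 0 0 0 0 0"

```text
clock: 19.35
position: [498.0, 242.5, 132.3]
ee_rot: [0.751, -0.66, -0.0, 0.0]
contact_force: [0.3, -0.1, -0.1]
gripper_width: 34.3
grasp_force: 59.8
```

servo_tool --pt "0 0 0 0.02 0 0 0" --pt "0 0 0 0.05 0 0 0" --pt "0 0 0 0.08 0 0 0" --pt "0 0 0 0.105 0 0 0" --pt "0 0 0 0.118 0 0 0" --pt "0 0 0 0.124 0 0 0" --pt "0 0 0 0.127 0 0 0" --pt "0 0 0 0.127 0 0 0"

```text
clock: 20.35
position: [498.5, 243.9, 5.8]
ee_rot: [0.752, -0.659, 0.0, -0.001]
contact_force: [0.2, 0.1, -0.8]
gripper_width: 34.2
grasp_force: 59.8
```

servo_tool --pt "0 0 0 0.0015 0 0 0" --pt "0 0 0 0.0015 0 0 0"

```text
clock: 20.6
position: [498.2, 243.8, 4.0]
ee_rot: [0.752, -0.659, 0.0, -0.0]
contact_force: [-0.1, 0.3, -1.2]
gripper_width: 34.1
grasp_force: 59.8
```

servo_tool --pt "0 0 0 0.001 0 0 0" --pt "0 0 0 0.001 0 0 0"

```text
clock: 20.85
position: [498.3, 243.8, 3.2]
ee_rot: [0.752, -0.659, 0.0, -0.0]
contact_force: [-1.8, 0.3, 2.5]
gripper_width: 33.9
grasp_force: 60.2
```

Contact at the floor; I release, lift and go to the blue jar.

servo_tool --pt "0.45 0 0 0 0 0 0" --pt "0.52 0 0 0 0 0 0" --pt "0.52 0 0 0 0 0 0" --pt "0.52 0 0 -0.01 0 0 0" --pt "0.52 0 0 -0.04 0 0 0" --pt "0.52 0 0 -0.08 0 0 0" --pt "0.6 0 0 -0.11 0 0 0" --pt "0.6 0.05 0.005 -0.11 0 0 0" --pt "0.6 0.1 0.011 -0.11 0 0 0" --pt "0.6 0.15 0.016 -0.11 0 0 0" --pt "0.6 0.2 0.022 -0.11 0 0 0"

```text
clock: 22.22
position: [502.5, 41.0, 113.7]
ee_rot: [0.752, -0.659, 0.0, -0.001]
contact_force: [1.1, 0.2, -0.2]
gripper_width: 51.3
grasp_force: 0.0
```

servo_tool --pt "0.6 0.05 0.005 0 0 0 0" --pt "0.6 0.1 0.011 0 0 0 0" --pt "0.6 0.15 0.016 0 0 0 0" --pt "0.6 0.2 0.022 0 0 0 0" --pt "0.6 0.225 0.024 0 0 0 0" --pt "0.6 0.233 0.025 0 0 0 0" --pt "0.6 0.233 0.025 0 0 0 0" --pt "0.6 0.233 0.025 0 0 0 0" --pt "0.6 0.233 0.025 0 0 0 0"

```text
clock: 23.35
position: [508.1, -190.9, 112.9]
ee_rot: [0.752, -0.659, 0.0, -0.0]
contact_force: [-0.3, -0.2, -0.2]
gripper_width: 51.4
grasp_force: 0.0
```

Run:
```python
from meas import *
from go import delta
t=arm.get_image('top');s=arm.get_image('side')
st=arm.read_state();print(st['position'],st['gripper_width'])
rt=[x for x in blobs(t,*C['red'],(165,150,260,220))][:2];rs=blobs(s,*C['red'],(230,130,330,205))[:2];print(rt,rs)
if rt: print('red cap at z57',atz(t,rt[0][0],57))
np.set_printoptions(precision=4,suppress=True)
print(delta([508.3,-191.9,2],-82.5))
save(t,'red_in.png',(165,140,265,230),6)
```

```text
[ 508.0885 -191.1284  112.8318] 51.37945433764484
[([178.2, 191.6], [171, 185, 15, 14, 165])] [([274.3, 168.7], [269, 166, 12, 7, 64])]
red cap at z57 [495.8381 242.5295  57.    ]
(array([ 0.0008, -0.0001,  0.1108]), array([-0.0064,  0.0003,  0.0602]))
```

View pics/red_in.png

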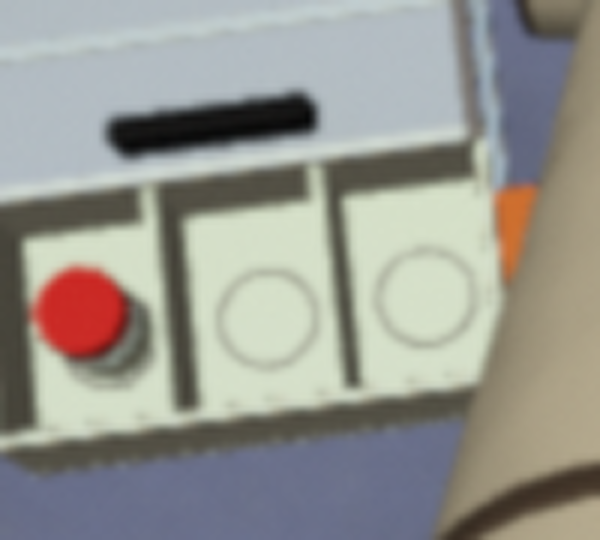

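Red stands upright on its ring, with the cap at crop (82,312) and the base over the ring, about 2 mm off. I'll correct the next targets by that and take blue.

servo_tool --pt "0.6 0 0 0.03 0 0 0" --pt "0.6 0 0 0.06 0 0 0" --pt "0.6 0.0005 0 0.085 0 0 0" --pt "0.6 0.0005 0 0.1 0 0 0" --pt "0.6 0.0005 0 0.108 0 0 0" --pt "0.6 0.0005 0 0.111 0 0 0" --pt "0.6 0.0005 0 0.111 0 0 0" --pt "0.3 0.0005 0 0.111 0 0 0" --pt "0 0.0005 0 0.111 0 0 0" --pt "0 0.0005 0 0.111 0 0 0" --pt "0 0.0005 0 0.111 0 0 0"

```text
clock: 24.82
position: [508.8, -192.5, 2.7]
ee_rot: [0.752, -0.659, 0.001, -0.0]
contact_force: [-0.3, 0.3, 6.9]
gripper_width: 34.1
grasp_force: 59.5
```

servo_tool --pt "0 0 0 -0.01 0 0 0" --pt "0 0 0 -0.03 0 0 0" --pt "0 0 0 -0.06 0 0 0" --pt "0 0 0 -0.095 0 0 0" --pt "0 0 0 -0.125 0 0 0" --pt "0 0 0 -0.13 0 0 0" --pt "0 0 0 -0.13 0 0 0"

```text
clock: 25.7
position: [507.4, -192.1, 131.2]
ee_rot: [0.752, -0.66, -0.0, 0.0]
contact_force: [-0.2, -0.0, -0.7]
gripper_width: 34.3
grasp_force: 59.8
```

Run:
```python
from go import *
st=arm.read_state();print(st['position'],st['gripper_width'],st['grasp_force'],delta([507,180.7,132],-82.5))
```

```text
[ 507.4098 -192.1058  131.2331] 34.32771791064891 59.81382773257792 (array([-0.3697, -0.048 , -0.0005]), array([ 0.037 ,  0.042 , -0.0346]))
```

servo_tool --pt "0 -0.02 -0.003 0 0 0 0" --pt "0 -0.06 -0.008 0 0 0 0" --pt "0 -0.11 -0.014 0 0 0 0" --pt "0 -0.16 -0.021 0 0 0 0" --pt "0 -0.21 -0.027 0 0 0 0" --pt "0 -0.26 -0.034 0 0 0 0" --pt "0 -0.31 -0.04 0 0 0 0" --pt "0 -0.35 -0.046 0 0 0 0" --pt "0 -0.37 -0.048 0 0 0 0" --pt "0 -0.37 -0.048 0 0 0 0" --pt "0 -0.37 -0.048 0 0 0 0" --pt "0 -0.37 -0.048 0 0 0 0"

```text
clock: 27.2
position: [507.2, 179.6, 131.5]
ee_rot: [0.751, -0.66, -0.0, 0.0]
contact_force: [-0.4, -0.6, -0.6]
gripper_width: 34.0
grasp_force: 59.8
```

servo_tool --pt "0 0 0 0.02 0 0 0" --pt "0 0 0 0.05 0 0 0" --pt "0 0 0 0.08 0 0 0" --pt "0 0 0 0.105 0 0 0" --pt "0 0 0 0.118 0 0 0" --pt "0 0 0 0.124 0 0 0" --pt "0 0 0 0.127 0 0 0" --pt "0 0 0 0.127 0 0 0"

```text
clock: 28.2
position: [507.8, 181.0, 5.3]
ee_rot: [0.752, -0.659, 0.0, -0.001]
contact_force: [0.2, 0.0, -0.3]
gripper_width: 34.2
grasp_force: 59.8
```

servo_tool --pt "0 0 0 0.001 0 0 0" --pt "0 0 0 0.001 0 0 0"

```text
clock: 28.45
position: [507.5, 181.0, 4.1]
ee_rot: [0.752, -0.659, 0.0, -0.0]
contact_force: [-0.8, 0.2, -1.9]
gripper_width: 34.3
grasp_force: 59.8
```

servo_tool --pt "0 0 0 0.0014 0 0 0" --pt "0 0 0 0.0014 0 0 0"

```text
clock: 28.7
position: [507.7, 181.0, 2.8]
ee_rot: [0.752, -0.659, 0.0, -0.0]
contact_force: [-0.9, -0.4, 3.8]
gripper_width: 34.4
grasp_force: 60.1
```

servo_tool --pt "0.45 0 0 0 0 0 0" --pt "0.52 0 0 0 0 0 0" --pt "0.52 0 0 0 0 0 0" --pt "0.52 0 0 -0.01 0 0 0" --pt "0.52 0 0 -0.04 0 0 0" --pt "0.52 0 0 -0.08 0 0 0" --pt "0.6 0 0 -0.11 0 0 0" --pt "0.6 0.05 0.005 -0.11 0 0 0" --pt "0.6 0.1 0.011 -0.11 0 0 0" --pt "0.6 0.15 0.016 -0.11 0 0 0" --pt "0.6 0.2 0.022 -0.11 0 0 0"

```text
clock: 30.08
position: [512.8, -21.8, 113.4]
ee_rot: [0.752, -0.659, 0.001, -0.001]
contact_force: [0.2, 0.4, 0.5]
gripper_width: 51.0
grasp_force: 0.0
```

servo_tool --pt "0.6 0.05 0.005 0 0 0 0" --pt "0.6 0.1 0.011 0 0 0 0" --pt "0.6 0.15 0.016 0 0 0 0" --pt "0.6 0.2 0.022 0 0 0 0" --pt "0.6 0.228 0.025 0 0 0 0" --pt "0.6 0.237 0.026 0 0 0 0" --pt "0.6 0.237 0.026 0 0 0 0" --pt "0.6 0.237 0.026 0 0 0 0" --pt "0.6 0.237 0.026 0 0 0 0"

```text
clock: 31.2
position: [517.0, -257.8, 112.5]
ee_rot: [0.752, -0.659, 0.0, -0.0]
contact_force: [-1.4, -0.6, -0.0]
gripper_width: 51.4
grasp_force: 0.0
```

Run:
```python
from meas import *
from go import delta
t=arm.get_image('top');s=arm.get_image('side')
st=arm.read_state();print(st['position'],st['gripper_width'])
for n in('red','blue'):
    rt=blobs(t,*C[n],(165,150,260,220))[:1];rs=blobs(s,*C[n],(230,130,330,205))[:1];print(n,rt,rs)
    if rt: print('cap at z60',atz(t,rt[0][0],60))
np.set_printoptions(precision=4,suppress=True)
print(delta([517,-258.5,2],-82.5))
```

```text
[ 517.0185 -258.0094  112.5273] 51.25910538822248
red [([178.2, 191.6], [171, 185, 15, 14, 166])] [([274.3, 168.7], [269, 166, 12, 7, 64])]
cap at z60 [495.1587 241.6618  60.    ]
blue [([204.2, 187.9], [197, 181, 15, 14, 153])] [([283.9, 175.1], [278, 173, 12, 5, 37])]
cap at z60 [503.7984 180.3292  60.    ]
(array([0.0005, 0.0001, 0.1105]), array([-0.0175, -0.007 ,  0.064 ]))
```

servo_tool --pt "0.6 0 0 0.03 0 0 0" --pt "0.6 0 0 0.06 0 0 0" --pt "0.6 0.0005 0 0.085 0 0 0" --pt "0.6 0.0005 0 0.1 0 0 0" --pt "0.6 0.0005 0 0.108 0 0 0" --pt "0.6 0.0005 0 0.1105 0 0 0" --pt "0.6 0.0005 0 0.1105 0 0 0" --pt "0.3 0.0005 0 0.1105 0 0 0" --pt "0 0.0005 0 0.1105 0 0 0" --pt "0 0.0005 0 0.1105 0 0 0" --pt "0 0.0005 0 0.1105 0 0 0"

```text
clock: 32.67
position: [517.6, -259.5, 2.9]
ee_rot: [0.752, -0.659, 0.001, -0.0]
contact_force: [-0.3, -0.0, 5.3]
gripper_width: 34.1
grasp_force: 59.5
```

servo_tool --pt "0 0 0 -0.01 0 0 0" --pt "0 0 0 -0.03 0 0 0" --pt "0 0 0 -0.06 0 0 0" --pt "0 0 0 -0.095 0 0 0" --pt "0 0 0 -0.125 0 0 0" --pt "0 0 0 -0.13 0 0 0" --pt "0 0 0 -0.13 0 0 0"

```text
clock: 33.55
position: [516.2, -258.9, 131.2]
ee_rot: [0.752, -0.66, -0.001, -0.0]
contact_force: [-0.3, 0.9, -1.2]
gripper_width: 34.2
grasp_force: 59.8
```

Run:
```python
from go import *
st=arm.read_state();print(st['position'],st['gripper_width'],st['grasp_force'],delta([516.3,115,132],-82.5))
```

```text
[ 516.2243 -258.9267  131.2328] 34.185295721510535 59.80062838643789 (array([-0.3707, -0.0487, -0.0005]), array([ 0.04  ,  0.0514, -0.0349]))
```

servo_tool --pt "0 -0.02 -0.003 0 0 0 0" --pt "0 -0.06 -0.008 0 0 0 0" --pt "0 -0.11 -0.014 0 0 0 0" --pt "0 -0.16 -0.021 0 0 0 0" --pt "0 -0.21 -0.027 0 0 0 0" --pt "0 -0.26 -0.034 0 0 0 0" --pt "0 -0.31 -0.04 0 0 0 0" --pt "0 -0.35 -0.046 0 0 0 0" --pt "0 -0.371 -0.048 0 0 0 0" --pt "0 -0.371 -0.048 0 0 0 0" --pt "0 -0.371 -0.048 0 0 0 0" --pt "0 -0.371 -0.048 0 0 0 0"

```text
clock: 35.05
position: [515.9, 113.8, 131.6]
ee_rot: [0.751, -0.66, -0.0, 0.0]
contact_force: [-0.6, 0.3, -0.4]
gripper_width: 34.0
grasp_force: 59.8
```

servo_tool --pt "0 0 0 0.02 0 0 0" --pt "0 0 0 0.05 0 0 0" --pt "0 0 0 0.08 0 0 0" --pt "0 0 0 0.105 0 0 0" --pt "0 0 0 0.118 0 0 0" --pt "0 0 0 0.124 0 0 0" --pt "0 0 0 0.127 0 0 0" --pt "0 0 0 0.127 0 0 0"

```text
clock: 36.05
position: [516.5, 115.1, 5.4]
ee_rot: [0.752, -0.659, 0.0, -0.001]
contact_force: [0.4, 0.5, -0.4]
gripper_width: 34.2
grasp_force: 59.8
```

servo_tool --pt "0 0 0 0.001 0 0 0" --pt "0 0 0 0.0015 0 0 0" --pt "0 0 0 0.0015 0 0 0"

```text
clock: 36.42
position: [516.1, 114.9, 3.5]
ee_rot: [0.752, -0.659, 0.0, -0.0]
contact_force: [0.1, -0.3, -2.2]
gripper_width: 34.9
grasp_force: 59.8
```

servo_tool --pt "0 0 0 0.0008 0 0 0" --pt "0 0 0 0.0008 0 0 0"

```text
clock: 36.67
position: [516.2, 114.9, 2.9]
ee_rot: [0.752, -0.659, 0.0, -0.0]
contact_force: [-0.4, -0.3, 2.3]
gripper_width: 34.2
grasp_force: 60.3
```

servo_tool --pt "0.45 0 0 0 0 0 0" --pt "0.52 0 0 0 0 0 0" --pt "0.52 0 0 0 0 0 0" --pt "0.52 0 0 -0.01 0 0 0" --pt "0.52 0 0 -0.04 0 0 0" --pt "0.52 0 0 -0.08 0 0 0" --pt "0.5 0 0 -0.11 0 0 0" --pt "0.4 0.05 0 -0.11 0 0 0" --pt "0.4 0.1 0 -0.11 0 0 0" --pt "0.4 0.15 0 -0.11 0 0 0" --pt "0.4 0.2 0 -0.11 0 0 0" --pt "0.4 0.25 0 -0.11 0 0 0"

```text
clock: 38.17
position: [548.9, -134.6, 113.4]
ee_rot: [0.752, -0.659, 0.0, -0.0]
contact_force: [1.2, 0.5, 0.3]
gripper_width: 34.4
grasp_force: 0.0
```

servo_tool --pt "0.4 0.05 0 0 0 0 0" --pt "0.4 0.08 0 0 0 0 0" --pt "0.4 0.08 0 0 0 0 0" --pt "0.4 0.08 0 0 0 0 0"

```text
clock: 38.67
position: [558.9, -212.0, 112.8]
ee_rot: [0.752, -0.659, -0.0, -0.0]
contact_force: [0.2, -0.1, 1.0]
gripper_width: 34.3
grasp_force: 0.0
```

Run:
```python
from meas import *
from go import delta
t=arm.get_image('top');s=arm.get_image('side')
st=arm.read_state();print(st['position'],st['gripper_width'])
for n in('red','blue','yellow'):
    rt=blobs(t,*C[n],(165,150,260,220))[:1];rs=blobs(s,*C[n],(230,130,330,205))[:1];print(n,rt,rs)
    if rt: print('cap at z60',atz(t,rt[0][0],60))
np.set_printoptions(precision=4,suppress=True)
print(delta([566.3,187.2,115],-82.5))
save(t,'all_in.png',(165,140,265,230),6)
```

```text
[ 559.0689 -211.3209  112.8593] 34.11934883575419
red [([178.2, 191.7], [171, 185, 15, 15, 167])] [([274.3, 168.7], [269, 166, 12, 7, 64])]
cap at z60 [494.9175 241.6499  60.    ]
blue [([204.2, 187.9], [197, 181, 15, 14, 152])] [([283.9, 175.0], [278, 173, 12, 5, 36])]
cap at z60 [503.7984 180.3292  60.    ]
yellow [([231.9, 184.1], [225, 177, 15, 15, 173])] [([293.8, 183.8], [288, 181, 14, 7, 75])]
cap at z60 [512.6464 115.0758  60.    ]
(array([-0.3941, -0.0596, -0.0021]), array([-0.0143,  0.0042,  0.0669]))
```

View pics/all_in.png

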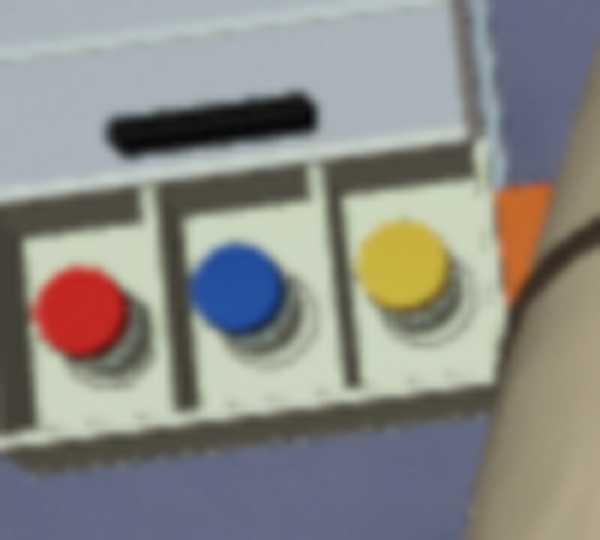

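All three jars stand upright on their rings, in the required order: red at crop (82,312), blue (238,288), yellow (403,265), each within 3 mm of centre. Now the cover.

servo_tool --pt "0.4 -0.03 -0.005 0 0 0 0" --pt "0.4 -0.08 -0.012 0 0 0 0" --pt "0.4 -0.13 -0.02 0 0 0 0" --pt "0.4 -0.18 -0.027 0 0 0 0" --pt "0.4 -0.23 -0.035 0 0 0 0" --pt "0.4 -0.28 -0.042 0 0 0 0" --pt "0.4 -0.33 -0.05 0 0 0 0" --pt "0.4 -0.375 -0.057 0 0 0 0" --pt "0.4 -0.394 -0.0595 0 0 0 0" --pt "0.4 -0.394 -0.0595 0 0 0 0" --pt "0.4 -0.394 -0.0595 0 0 0 0"

```text
clock: 40.15
position: [566.3, 185.4, 112.5]
ee_rot: [0.752, -0.66, -0.0, 0.0]
contact_force: [-0.7, -0.5, -0.4]
gripper_width: 34.4
grasp_force: 0.0
```

servo_tool --pt "0.4 0 0 0.02 0 0 0" --pt "0.4 0 0 0.04 0 0 0" --pt "0.4 0 0 0.055 0 0 0" --pt "0.4 0 0 0.065 0 0 0" --pt "0.4 0 0 0.068 0 0 0" --pt "0.4 0 0 0.068 0 0 0"

```text
clock: 40.9
position: [567.0, 186.1, 44.8]
ee_rot: [0.752, -0.659, 0.0, -0.0]
contact_force: [0.2, 0.7, 0.1]
gripper_width: 34.3
grasp_force: 0.0
```

servo_tool --pt "0.2 0 0 0 0 0 0" --pt "0 0 0 0 0 0 0" --pt "0 0 0 0 0 0 0" --pt "0 0 0 0 0 0 0" --pt "0 0 0 0 0 0 0"

```text
clock: 41.52
position: [566.5, 186.2, 45.3]
ee_rot: [0.752, -0.659, -0.0, -0.0]
contact_force: [-4.6, 0.8, 5.2]
gripper_width: 10.6
grasp_force: 60.0
```

servo_tool --pt "0 0 0.01 0 0 0 0" --pt "0 0 0.025 0 0 0 0" --pt "0 0 0.04 0 0 0 0" --pt "0 0 0.055 0 0 0 0" --pt "0 0 0.07 0 0 0 0" --pt "0 0 0.082 0 0 0 0" --pt "0 0 0.09 0 0 0 0" --pt "0 0 0.093 0 0 0 0" --pt "0 0 0.093 0 0 0 0"

```text
clock: 42.65
position: [473.6, 174.0, 45.3]
ee_rot: [0.752, -0.659, 0.0, -0.0]
contact_force: [-0.5, -0.4, 7.4]
gripper_width: 10.6
grasp_force: 60.3
```

servo_tool --pt "0 0 0.0015 0 0 0 0" --pt "0 0 0.002 0 0 0 0" --pt "0 0 0.002 0 0 0 0"

```text
clock: 43.02
position: [472.2, 173.9, 45.3]
ee_rot: [0.752, -0.659, 0.0, -0.001]
contact_force: [0.9, -0.4, 5.6]
gripper_width: 10.3
grasp_force: 60.1
```

servo_tool --pt "0 0 0.001 0 0 0 0" --pt "0 0 0.001 0 0 0 0"

```text
clock: 43.28
position: [471.4, 173.8, 45.3]
ee_rot: [0.752, -0.659, 0.0, -0.001]
contact_force: [1.6, 0.6, 7.3]
gripper_width: 10.3
grasp_force: 60.1
```

servo_tool --pt "0 0 0.001 0 0 0 0" --pt "0 0 0.001 0 0 0 0"

```text
clock: 43.52
position: [471.4, 173.8, 45.3]
ee_rot: [0.752, -0.659, 0.001, -0.002]
contact_force: [4.7, -1.6, 4.7]
gripper_width: 10.2
grasp_force: 59.9
```

servo_tool --pt "0 0 0.001 0 0 0 0" --pt "0 0 0.001 0 0 0 0"

```text
clock: 43.78
position: [471.4, 173.8, 45.3]
ee_rot: [0.752, -0.659, 0.001, -0.002]
contact_force: [7.4, -2.5, 1.5]
gripper_width: 10.8
grasp_force: 59.6
```

servo_tool --pt "0.2 0 0 0 0 0 0" --pt "0.35 0 0 0 0 0 0" --pt "0.35 0 0 0 0 0 0" --pt "0.35 0 0 -0.015 0 0 0" --pt "0.35 0 0 -0.04 0 0 0" --pt "0.35 0 0 -0.075 0 0 0" --pt "0.35 0.04 0 -0.09 0 0 0" --pt "0.35 0.09 0 -0.09 0 0 0" --pt "0.35 0.14 0 -0.09 0 0 0" --pt "0.35 0.19 0 -0.09 0 0 0" --pt "0.35 0.24 0 -0.09 0 0 0" --pt "0.35 0.29 0 -0.09 0 0 0"

```text
clock: 45.28
position: [506.6, -115.5, 134.1]
ee_rot: [0.752, -0.659, -0.001, 0.0]
contact_force: [-0.2, 0.7, 1.0]
gripper_width: 29.9
grasp_force: 0.0
```

servo_tool --pt "0.35 0.05 0 0 0 0 0" --pt "0.35 0.07 0 0 0 0 0" --pt "0.35 0.07 0 0 0 0 0" --pt "0.35 0.07 0 0 0 0 0" --pt "0.35 0.07 0 0 0 0 0"

```text
clock: 45.9
position: [516.3, -182.6, 134.5]
ee_rot: [0.752, -0.659, -0.0, 0.0]
contact_force: [0.7, 0.2, -0.3]
gripper_width: 29.6
grasp_force: 0.0
```

Run:
```python
from meas import *
t=arm.get_image('top');s=arm.get_image('side');st=arm.read_state();print(st['position'],st['contact_force'],st['clock'])
tb=blobs(t,*C['black'],(160,150,260,220))[:2];sb=blobs(s,*C['black'],(230,140,320,190))[:3]
print(tb,sb,[tri([t,s],[tb[0][0],c]) for c,q in sb])
a=t['color'][140:230,150:300,::-1];b=s['color'][130:220,215:365,::-1]
cv2.imwrite('pics/shut.png',cv2.resize(np.vstack([a,b]),None,fx=3.3,fy=3.3,interpolation=cv2.INTER_CUBIC))
```

```text
[ 516.5 -182.7  134.6] [ 0.4 -0.2 -0.5] 46.0
[([203.9, 200.5], [187, 197, 34, 8, 145])] [([272.3, 170.5], [266, 163, 14, 15, 43]), ([245.7, 149.6], [237, 140, 19, 22, 26]), ([305.6, 145.6], [298, 140, 16, 13, 25])] [(array([469.7, 175. ,  81.4]), [0.5579877773516486, 0.5579877773513809]), (array([424.8, 160.6, 159. ]), [28.324830736997335, 28.32483073699741]), (array([503.1, 144.5, 152.1]), [50.089318519079896, 50.08931851907977])]
```

View pics/shut.png

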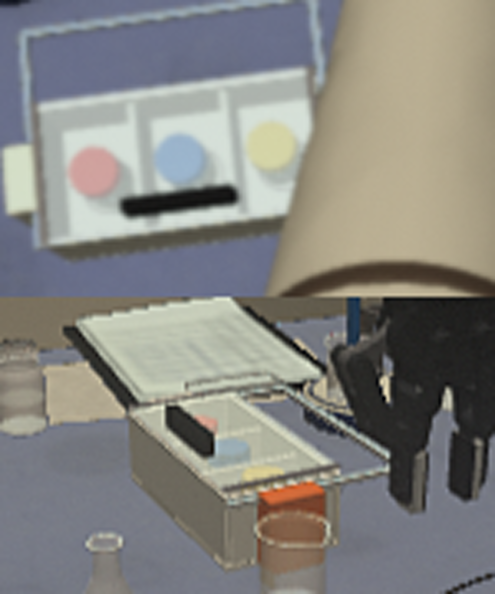

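The cover is shut: the bar is at its front stop (469.7, 175) and the sheet lies over the whole case. The jars stand upright beneath it, red at crop (95,170), blue (180,158) and yellow (270,146). I'm handing in.

```bash
python3 -c "
from bench import arm
print(arm.job_done())"
```

```text
the job is handed in; nothing more can be done
None
```

The job is handed in: the cover went to its open stop and back to its shut stop, and red is farthest from the orange clip, blue in the middle and yellow next to it, all upright within about 3 mm of centre at the last check before shutting; while I measured a 32 mm height error in the reported tool position, the fingertips pressed the bare table at up to about 67 N.

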